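# Clear the cups off the board holder and hold its spring jaw open at the mark

## Task

Two steel cups have been left on the track of the grey circuit-board holder, where they block its spring jaw: nest them in size order in the wide cup that stands beside the holder (middle cup in the wide one, narrow cup in the middle one). Only then pull the blue jaw open by its upright black handle, until its white pointer is level with the red mark, and finish while still holding it there, because the spring takes it back if you let go. Leave the wide cup, the red mark, the tin, the yellow pump and the two circuit boards where they are.

Things in the scene. Friction and masses are not known exactly. Their poses are not given: they have to be found in the camera images.
- holder: Fixed circuit-board holder: grey base plate 260 x 196 mm, 12 mm thick, with an aluminium fixed jaw (16 x 120 mm, top 42 mm above the bench) across its far end. Origin: on the bench under the track; x runs along the track towards the fixed jaw (plate from x = -115 to +145 mm, fixed jaw from +125 to +141 mm), y across (plate +-98 mm), z up. The plate's top, on which the middle and narrow cup stand at first, is 12 mm above the bench.
- jaw_slide: Blue sliding jaw on the track: crossbar 20 mm along x, 90 mm along y, 26 mm high, with an upright black handle in its middle. Origin: centre of the crossbar's underside, 13.5 mm above the bench; axes as the holder's. At rest the origin is at holder x = +80 mm (shut, 35 mm clear of the fixed jaw); it slides in the holder's -x direction by at most 95 mm, against a return spring of about 4 N at the start rising by 0.9 N per 10 mm. It springs back when let go.
- jaw_handle (a point): Grip point of the black handle, on its vertical centre line, 13 mm below its top. The handle is 14 mm thick along the holder's x, 30 mm wide along y; it rises 40 mm above the crossbar, its top is 79.5 mm above the bench. The crossbar's top is 39.5 mm above the bench.
- pointer (a point): Tip of the white pointer (4 mm wide along x, 28 mm long), a bar just above the plate at the +y end of the jaw's crossbar; moves with the jaw.
- mark (a point): The red mark's edge next to the pointer's path; axes as the holder's. The mark is a small red block (6 mm along x, 20 mm along y, 7 mm high) on the +y margin of the holder plate, stiff to move, set 55 to 75 mm from the resting pointer in the holder's -x direction. The pointer is level with it when both have the same holder x (the pointer passes 2 mm beside it).
- wide_cup: Open stainless cup, the widest and lowest: outside diameter 64 mm at the foot, 74 mm at the rim, 40 mm high, wall and floor 3 mm; stands on the bench to one side of the holder. Origin: centre of its underside, z up.
- middle_cup: Open stainless cup: outside diameter 48 mm at the foot, 55 mm at the rim, 56 mm high, wall and floor 3 mm, about 100 g. Stands on the holder's track. Origin: centre of its underside, z up. Nested in the wide cup its rim stands 19 mm above the wide cup's rim.
- narrow_cup: Open stainless cup: outside diameter 32 mm at the foot, 39 mm at the rim, 72 mm high, wall and floor 3 mm, about 70 g. Stands on the holder's track. Origin: centre of its underside, z up. Nested in the middle cup its rim stands 19 mm above the middle cup's rim.
- tin: Bystander: closed round stainless tin with a darker twist cap, 71 mm diameter, 36 mm high, on the other side of the holder from the wide cup. Origin: centre of its underside.
- pump: Bystander: yellow plastic desoldering pump lying on the bench, 183 mm long along its x, 20 mm thick. Origin: below its middle.
- board_a: Bystander: green circuit board lying flat, 85 x 60 mm, parts up to 13 mm high. Origin: centre of its underside.
- board_b: Bystander: blue circuit board lying flat, 85 x 60 mm, parts up to 13 mm high. Origin: centre of its underside.
Things that resemble listed ones, but are neither listed nor needed, are in the scene too. Leave any brown look-alike of the narrow_cup alone. Leave any green look-alike of the middle_cup alone.

How it is judged:
By the outcome, as a careful person would: the job done as asked, in the order asked, and still so for the second after the job is handed in, while the arm keeps its last pose, push and grip.
It also fails if it takes over 72 s, if anything falls off the work surface, if the arm or the gripper's body presses on something with over 40 N, if the wrist force passes 120 N, or if a joint passes its speed limit or range.

## Robot

A 7-joint arm with a two-finger parallel gripper is mounted at the origin on the work surface. World frame = base frame: x ahead of the robot, y to its left, z up, the work surface at z = 0. Lengths are in m, angles in rad, forces in N, time in s.
With the tool pointing down it reaches from about 0.4 to 0.875 m from the base axis. Payload 4.4 kg.
Tool frame: the origin (TCP) lies on the mounting face of the last link; the fingertips stand 173 mm ahead of it and the grasp point (between the pads) lies 155 mm ahead of it; x points along the fingers, y is the direction in which the jaws open and shut, and the axes are right-handed (so a half turn about x gives the same grasp; the last joint's range is limited). The gripper opens to 85 mm and grips with 20 to 120 N. Pads are 22 mm wide; open, the fingers measure 114 mm over their backs; the gripper's body (76 mm by 85 mm) begins 54 mm behind the grasp point. The pads swing forward as they close: fully open they stand 13 mm farther back than shut.
Start: joints at [1.093, 0.628, 0.038, 1.517, -0.027, 0.996, -0.02], TCP at [0.26, -0.596, 0.405] pointing down, gripper open.
Joint ranges: [-3.06, 3.06], [-0.37, 2.12], [-1.25, 1.32], [0.18, 2.47], [-1.1, 4.24], [0.23, 1.98], [-2.94, 2.94]. Speed limits (rad/s): [2.57, 2.57, 3.14, 3.14, 3.14, 3.14, 3.14].

## Interface

Orientations are given as a rotation vector (axis times angle).
In Python, from station import r gives the robot as it stands. The module is installed in compiled form; this text tells all that it offers.
- The arm moves only by the tool move_arm, never from a script. Its argument "commands" is a list of rows, each a list of 4 numbers: the shift along the tool's x, y, z in m, then the turn about the tool's x in rad. A call has 1 to 20 rows; each row shifts and turns the commanded pose from where the row before left it, along the tool's axes as they then stand; what a row does not reach is not made up. A row lasts 1/10 s, in which the tool goes at most 50 mm and 8.59 degrees, less where a joint would pass 70% of its speed; a pose out of reach is approached as far as the arm can. A call is refused whole if a number of a shift passes 0.05 or a number of a turn 0.15, either way. A call with a gripper value outside its range is refused whole. "hand" is the opening, from 0 (shut) to 1 (fully open), set as the call begins (left out, the last holds). The fingers move at their own pace and stop on an object; "grip_force" is the grip in N (left out, the last holds). Time passes only in rows, so rows that do not move let the fingers close. It gives the time, the measured TCP pose, the force and the opening at its end, in the units of the state.
- r.state(): the state, without advancing time (a new reading comes with each control period).
- r.camera(name): name is "scene" or "top"; returns a dict with "image" (420x560x3 uint8, blue, green, red), "z_map" (420x560 float32, m along the optical axis (not along the pixel's ray), 0 where there is no reading), "mtx" (3x3 intrinsics, pixels), "rvec" (rotation vector, rad) and "tvec" (3), from world to camera coordinates, as OpenCV has them. Camera axes: x right, y down, z forward; pixel columns grow to the right and rows downward; lengths in m; the calibration is good to about 2 mm. A picture is of the moment at which its call begins.
- r.finish_job(): hands the job in, once; it reports no verdict.
The state is a dict: "time": time; "joints": joint angles; "qd": joint speeds; "tau": joint torques, N m; "tool_pos": TCP position; "eef_rot": TCP orientation; "ft_force": force on the tool from outside, world axes, zero at the start; "torque": the same for the moment, N m; "gripper_width": finger opening in m.
Only numpy, scipy, OpenCV 4.12 (cv2) and the standard library are available. Lean on these libraries where they do the work, as an engineer would, in place of code of your own. Each camera call takes 0.05 s, during which the arm holds its last target. There are 200 camera calls.

## Working session

There is one attempt and no reset: what is moved stays moved. The work goes in short steps, Python scripts to look and compute and a tool call to move; the robot and the scene stay as the last step left them, time stands still between calls to the robot, and variables do not carry over. Pictures are saved under pics/ and viewed, about 8 in all and at most 12, crops included, and the job is handed in when it is done.

Besides the shell and the picture viewer there is one more tool, called by a JSON object that holds its "api" and its "payload". move_arm: Moves the arm, as the interface text tells. Its arguments: {"type":"object","properties":{"commands":{"type":"array"},"hand":{"type":"number"},"grip_force":{"type":"number"}},"required":["commands"]}

```bash
mkdir -p pics
python3 - <<'E'
from station import r
import cv2,numpy as np
s=r.state();print({k:np.round(v,3).tolist() for k,v in s.items()})
for n in("top","scene"):
    c=r.camera(n);cv2.imwrite(f"pics/{n}0.png",c["image"]);np.savez(f"{n}0.npz",**c)
    R=cv2.Rodrigues(c["rvec"])[0];print(n,(-R.T@np.ravel(c["tvec"])).round(3),R[2].round(3),c["mtx"][0,0])
E
```

```text
{'time': 0.0, 'joints': [1.093, 0.629, 0.038, 1.518, -0.027, 0.996, -0.02], 'qd': [0.002, 0.0, 0.0, 0.002, 0.0, 0.001, 0.002], 'tau': [-0.0, -56.34, 1.226, -19.345, 0.011, 0.011, -0.0], 'tool_pos': [0.26, -0.595, 0.404], 'eef_rot': [1.995, 0.419, -1.996], 'ft_force': [0.009, 0.711, 0.565], 'torque': [0.005, 0.009, 0.02], 'gripper_width': 0.085}
top [0.4   0.039 1.179] [ 0.145 -0.007 -0.989] 507.15864405418125
scene [ 1.068 -0.402  0.962] [-0.465  0.385 -0.797] 433.4768298046609
```

View pics/top0.png

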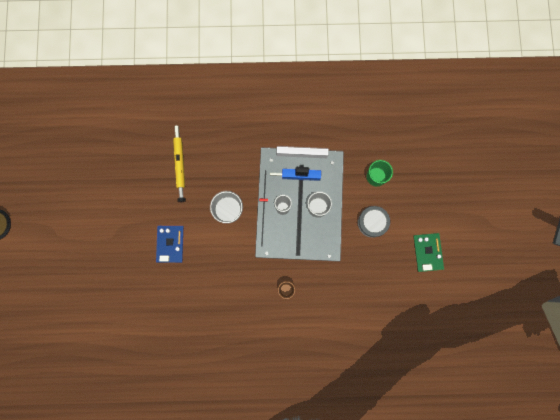

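View pics/scene0.png

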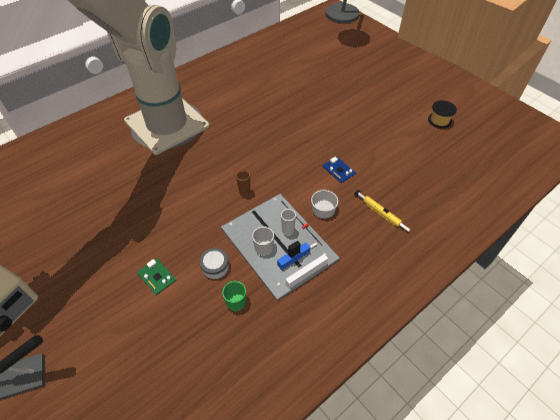

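The top view has +x up and +y left. It shows the wide cup at (227,208), narrow cup at (283,204), middle cup at (318,204), red mark at (264,200), pointer tip at about (270,174) and tin at (375,221). The look-alikes are at (380,173) and (286,290). Next I'll fit circles to the rims from depth and view an enlarged crop.

```bash
cat > h.py <<'E'
import numpy as np,cv2
from scipy.optimize import least_squares
def cloud(c):
    R=cv2.Rodrigues(c["rvec"])[0];z=c["z_map"];v,u=np.indices(z.shape);K=c["mtx"]
    P=np.stack([(u-K[0,2])/K[0,0]*z,(v-K[1,2])/K[1,1]*z,z],-1)
    W=(P-np.ravel(c["tvec"]))@R; W[z==0]=np.nan; return W
def pix(c,u,v,z):
    R=cv2.Rodrigues(c["rvec"])[0];K=c["mtx"];d=R.T@np.linalg.inv(K)@[u,v,1];o=-R.T@np.ravel(c["tvec"])
    return o+d*(z-o[2])/d[2]
def rim(W,xy,h,rad,tol=.006):
    p=W.reshape(-1,3);p=p[np.abs(p[:,2]-h)<tol];d=np.hypot(*(p[:,:2]-xy).T);p=p[d<rad+.012]
    f=least_squares(lambda q:np.hypot(*(p[:,:2]-q).T)-(rad-.0015),xy,loss='soft_l1',f_scale=.002)
    return f.x,len(p),np.median(p[:,2]),np.sqrt(np.mean(f.fun**2))
E
python3 - <<'E'
from h import *
for n,S in(("top",{"wide":(227,208,.04,.037),"mid":(318,203,.068,.0275),"nar":(283,203,.084,.0195),"tin":(375,221,.036,.0355),"green":(380,170,.056,.0275),"brown":(286,288,.072,.0195)}),("scene",{"wide":(324,198,.04,.037),"mid":(263,236,.068,.0275),"nar":(288,216,.084,.0195)})):
    c=np.load(n+"0.npz");W=cloud(c)
    for k,(u,v,h,rad) in S.items():
        x=pix(c,u,v,h)[:2];print(n,k,x.round(4),*[np.round(a,4) for a in rim(W,x,h,rad)])
c=np.load("top0.npz")["image"][135:275,190:400]
cv2.imwrite("pics/crop1.png",cv2.resize(c,None,fx=3.8,fy=3.8,interpolation=cv2.INTER_CUBIC))
E
```

```text
top wide [0.5797 0.1543] [0.5822 0.1567] 154 0.0398 0.0013
top mid [ 0.582  -0.0506] [ 0.5812 -0.0532] 118 0.068 0.0011
top nar [0.5811 0.0272] [0.5811 0.0283] 77 0.0841 0.001
top tin [ 0.5429 -0.1815] [ 0.5431 -0.1795] 741 0.0369 0.0134
top green [ 0.6566 -0.1948] [ 0.6532 -0.1948] 125 0.0555 0.0012
top brown [0.3969 0.025 ] [0.3933 0.0251] 76 0.072 0.001
scene wide [0.5782 0.1601] [0.5843 0.155 ] 126 0.0382 0.0016
scene mid [ 0.5846 -0.0554] [ 0.583  -0.0552] 116 0.0659 0.0013
scene nar [0.5861 0.024 ] [0.5827 0.0267] 73 0.0818 0.0013
```

View pics/crop1.png

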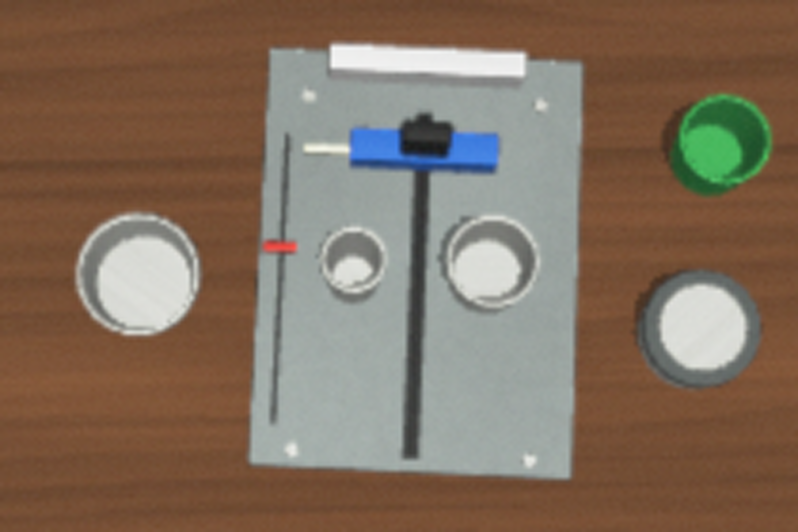

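Run:
```python
from h import *
from station import r
s=r.state();R=cv2.Rodrigues(np.array(s["eef_rot"]))[0];print("tool axes cols\n",R.round(4),s["tool_pos"])
c=np.load("top0.npz")
q=lambda u,v,z:pix(c,(u+.5)/3.8-.5+190,(v+.5)/3.8-.5+135,z)[:2]
C=[q(*p,.012) for p in((271,48),(583,61),(571,478),(250,463))]
print(np.round(C,4))
W=cloud(c);m=np.abs(W[...,2]-.012)<.004
m[:, :230]=0;m[:,370:]=0;m[:120]=0;m[280:]=0
box=cv2.minAreaRect((W[m][:,:2]*1000).astype(np.float32));print(box)
ex=(C[0]+C[1]-C[2]-C[3]);ex/=np.linalg.norm(ex);ey=np.array([-ex[1],ex[0]])
o=np.mean(C,0)-.015*ex;print("origin",o,"yaw",np.degrees(np.arctan2(ex[1],ex[0])))
for n,p in dict(mark=(281,247,.019),markedge=(297,247,.019),ptr=(304,148,.016),handle=(425,138,.0795),bar=(425,151,.0395)).items():
    w=q(*p);print(n,w.round(4),((w-o)@ex).round(4),((w-o)@ey).round(4))
print("handle expect",o+.08*ex)
```

```text
tool axes cols
 [[-7.000e-04  4.002e-01 -9.164e-01]
 [ 1.600e-03 -9.164e-01 -4.002e-01]
 [-1.000e+00 -1.700e-03  0.000e+00]] [ 0.26008489 -0.59541917  0.40387561]
[[ 0.728   0.0756]
 [ 0.7154 -0.1187]
 [ 0.4565 -0.1009]
 [ 0.47    0.0927]]
((597.930419921875, -15.716323852539062), (314.17486572265625, 327.65264892578125), 4.502719879150391)
origin [ 0.57751358 -0.01182109] yaw -3.8598044236787348
mark [0.6008 0.0714] 0.0176 0.0846
markedge [0.6005 0.0617] 0.018 0.0749
ptr [0.6629 0.0562] 0.0806 0.0736
handle [ 0.6529 -0.0155] 0.0755 0.0014
bar [ 0.6541 -0.0172] 0.0768 -0.0002
handle expect [ 0.65733212 -0.01720632]
```

{"api": "move_arm", "payload": {"commands": [[0, 0, -0.0443, -0.0682], [0, 0, -0.0443, -0.0682], [0, 0, -0.0443, -0.0682], [0, 0, -0.0443, -0.0682], [0, 0, -0.0443, -0.0682], [0, 0, -0.0443, -0.0682], [0, 0, -0.0443, -0.0682], [0, 0, -0.0443, -0.0682], [0, 0, -0.0443, -0.0682], [0, 0, -0.0443, -0.0682], [0, 0, -0.0443, -0.0682], [0, 0, -0.0443, -0.0682], [0, 0, -0.0443, -0.0682], [0, 0, -0.0443, -0.0682], [0, 0, -0.0443, -0.0682], [0, 0, -0.0443, -0.0682], [0, 0, 0, 0]], "hand": 0.85, "grip_force": 40}}

```text
time: 1.8
tool_pos: [0.6674, -0.0483, 0.4044]
eef_rot: [1.255, 1.189, -1.246]
ft_force: [0.1, 0.3, 0.9]
gripper_width: 0.0726
```

```bash
cat >> h.py <<'E'
def delta(x,y,z,yaw=-3.86):
    from station import r
    s=r.state();R=cv2.Rodrigues(np.array(s["eef_rot"]))[0];p=np.array(s["tool_pos"])
    a=np.degrees(np.arctan2(R[1,1],R[0,1]))
    print("tool delta",(R.T@(np.array([x,y,z])-p)).round(4),"turn",-np.radians(yaw-a).round(4),"tilt",R[:,0].round(4),"pos",p.round(4),"F",np.round(s["ft_force"],1),"w",round(s["gripper_width"],4))
E
python3 -c "
from h import *
delta(.582,-.0542,.068+.167-.014)"
```

```text
tool delta [ 0.1834 -0.0849  0.012 ] turn 0.0124 tilt [-1.0e-04  7.6e-03 -1.0e+00] pos [ 0.6674 -0.0483  0.4044] F [0.1 0.3 0.9] w 0.0726
```

{"api": "move_arm", "payload": {"commands": [[0.03, -0.017, 0.0025, 0.0124], [0.03, -0.017, 0.0025, 0], [0.03, -0.017, 0.0025, 0], [0.03, -0.017, 0.0025, 0], [0.023, -0.017, 0.002, 0], [0, 0, 0, 0], [0, 0, 0, 0], [0, 0, 0, 0]]}}

```text
time: 2.6
tool_pos: [0.583, -0.0632, 0.2632]
eef_rot: [1.27, 1.167, -1.265]
ft_force: [0.8, -0.1, -0.8]
gripper_width: 0.0724
```

```bash
python3 -c "
from h import *
from station import r
delta(.582,-.0542,.221)
c=r.camera('scene');np.savez('s1.npz',**c)
i=c['image'][120:300,160:360];cv2.imwrite('pics/s1.png',cv2.resize(i,None,fx=3.3,fy=3.3,interpolation=cv2.INTER_CUBIC))"
```

```text
tool delta [ 0.0422 -0.0019 -0.0088] turn -0.013 tilt [ 4.1e-03  1.0e-04 -1.0e+00] pos [ 0.583  -0.0632  0.2632] F [ 0.8 -0.1 -0.8] w 0.0724
```

View pics/s1.png

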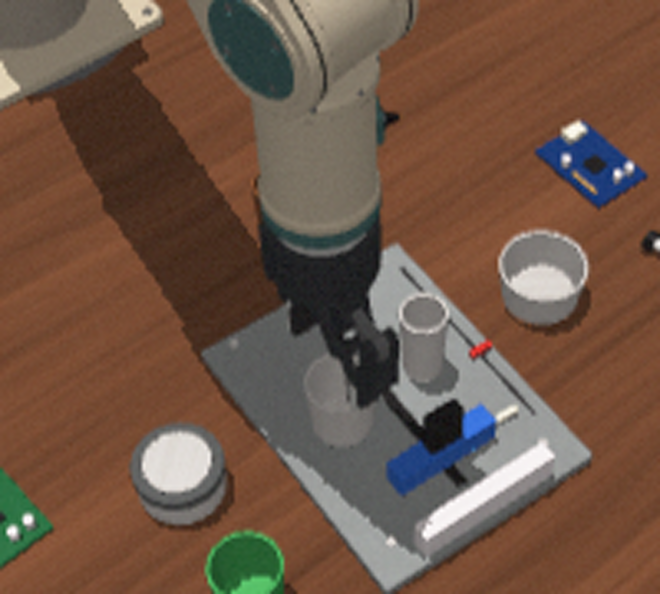

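The gripper is above the middle cup, with the front finger at crop (378,370) and the cup at (340,400). I'll read the fingertip height from depth.

```bash
python3 -c "
from h import *
W=cloud(np.load('s1.npz')).reshape(-1,3)
m=(W[:,0]>.595)&(W[:,0]<.66)&(abs(W[:,1]+.06)<.025)&(W[:,2]>.05)&(W[:,2]<.2)
p=W[m];print(np.percentile(p[:,2],[0,1,3,10,30]).round(4),len(p));q=p[p[:,2]<.125];print(q.mean(0),q.min(0),q.max(0))"
```

```text
[0.0504 0.0516 0.0558 0.0693 0.1524] 441
[ 0.61480063 -0.06885921  0.08392172] [ 0.59547815 -0.07794403  0.05037698] [ 0.633807   -0.04429977  0.12493159]
```

```bash
python3 -c "
from h import *
W=cloud(np.load('s1.npz'))
for v in range(228,248,2): print(v,[tuple(W[v,u].round(3)) for u in (271,275,278)])"
```

```text
228 [(np.float64(0.648), np.float64(-0.079), np.float64(0.195)), (np.float64(0.65), np.float64(-0.069), np.float64(0.189)), (np.float64(0.652), np.float64(-0.062), np.float64(0.184))]
230 [(np.float64(0.649), np.float64(-0.079), np.float64(0.189)), (np.float64(0.65), np.float64(-0.069), np.float64(0.181)), (np.float64(0.652), np.float64(-0.063), np.float64(0.177))]
232 [(np.float64(0.649), np.float64(-0.079), np.float64(0.181)), (np.float64(0.651), np.float64(-0.071), np.float64(0.176)), (np.float64(0.65), np.float64(-0.061), np.float64(0.165))]
234 [(np.float64(0.648), np.float64(-0.079), np.float64(0.171)), (np.float64(0.644), np.float64(-0.065), np.float64(0.153)), (np.float64(0.649), np.float64(-0.06), np.float64(0.154))]
236 [(np.float64(0.648), np.float64(-0.079), np.float64(0.164)), (np.float64(0.647), np.float64(-0.067), np.float64(0.152)), (np.float64(0.651), np.float64(-0.062), np.float64(0.151))]
238 [(np.float64(0.648), np.float64(-0.079), np.float64(0.156)), (np.float64(0.65), np.float64(-0.07), np.float64(0.15)), (np.float64(0.584), np.float64(-0.007), np.float64(0.011))]
240 [(np.float64(0.648), np.float64(-0.08), np.float64(0.149)), (np.float64(0.585), np.float64(-0.018), np.float64(0.013)), (np.float64(0.588), np.float64(-0.011), np.float64(0.01))]
242 [(np.float64(0.633), np.float64(-0.068), np.float64(0.112)), (np.float64(0.588), np.float64(-0.021), np.float64(0.011)), (np.float64(0.593), np.float64(-0.015), np.float64(0.011))]
244 [(np.float64(0.607), np.float64(-0.048), np.float64(0.05)), (np.float64(0.594), np.float64(-0.025), np.float64(0.012)), (np.float64(0.598), np.float64(-0.019), np.float64(0.012))]
246 [(np.float64(0.607), np.float64(-0.048), np.float64(0.042)), (np.float64(0.599), np.float64(-0.029), np.float64(0.013)), (np.float64(0.604), np.float64(-0.023), np.float64(0.013))]
```

{"api": "move_arm", "payload": {"commands": [[0, -0.001, -0.0045, -0.006], [0, -0.001, -0.0045, -0.006], [0, 0, 0, 0], [0.012, 0, 0, 0], [0.012, 0, 0, 0], [0.01, 0, 0, 0], [0.008, 0, 0, 0], [0, 0, 0, 0], [0, 0, 0, 0]]}}

```text
time: 3.55
tool_pos: [0.5799, -0.0541, 0.2193]
eef_rot: [1.259, 1.177, -1.26]
ft_force: [-0.1, 0.2, 0.1]
gripper_width: 0.0724
```

```bash
python3 -c "
from h import *
delta(.582,-.0542,.221)"
```

```text
tool delta [-0.0017  0.0021 -0.    ] turn -0.0009 tilt [-5.e-04  1.e-04 -1.e+00] pos [ 0.5799 -0.0541  0.2193] F [-0.1  0.2  0.1] w 0.0724
```

{"api": "move_arm", "payload": {"commands": [[-0.0015, 0.002, 0, 0], [0, 0, 0, 0], [0, 0, 0, 0], [0, 0, 0, 0], [0, 0, 0, 0], [0, 0, 0, 0], [0, 0, 0, 0], [0, 0, 0, 0]], "hand": 0, "grip_force": 40}}

```text
time: 4.35
tool_pos: [0.5824, -0.0542, 0.2223]
eef_rot: [1.26, 1.175, -1.258]
ft_force: [-1.6, -0.1, 5.7]
gripper_width: 0.0523
```

{"api": "move_arm", "payload": {"commands": [[0, 0, 0, 0], [0, 0, 0, 0], [0, 0, 0, 0], [-0.006, 0, 0, 0], [0, 0, 0, 0]], "hand": 0.8}}

```text
time: 4.85
tool_pos: [0.5823, -0.0542, 0.2279]
eef_rot: [1.26, 1.175, -1.258]
ft_force: [0.4, -0.1, -0.2]
gripper_width: 0.0683
```

{"api": "move_arm", "payload": {"commands": [[0, 0, 0, 0], [0, 0, 0, 0], [0, 0, 0, 0], [0, 0, 0, 0], [0, 0, 0, 0], [0, 0, 0, 0]], "hand": 0}}

```text
time: 5.45
tool_pos: [0.5822, -0.0542, 0.228]
eef_rot: [1.259, 1.175, -1.259]
ft_force: [-1.0, -0.4, 6.5]
gripper_width: 0.0524
```

{"api": "move_arm", "payload": {"commands": [[-0.01, 0, 0, 0], [-0.02, 0, 0, 0], [-0.02, 0, 0, 0], [-0.02, 0, 0, 0], [-0.02, 0, 0, 0], [0, 0, 0, 0], [0, 0, 0, 0]]}}

```text
time: 6.15
tool_pos: [0.5818, -0.0543, 0.3174]
eef_rot: [1.259, 1.176, -1.259]
ft_force: [-0.0, 0.6, -1.3]
gripper_width: 0.0524
```

```bash
python3 -c "
from h import *
from station import r
delta(.583,.156,.318)
c=r.camera('scene');np.savez('s2.npz',**c)
i=c['image'][120:300,160:360];cv2.imwrite('pics/s2.png',cv2.resize(i,None,fx=3.3,fy=3.3,interpolation=cv2.INTER_CUBIC))"
```

```text
tool delta [-0.0007 -0.0131 -0.2099] turn -0.001 tilt [ 4.e-04 -1.e-04 -1.e+00] pos [ 0.5818 -0.0543  0.3174] F [-0.   0.6 -1.3] w 0.0524
```

View pics/s2.png

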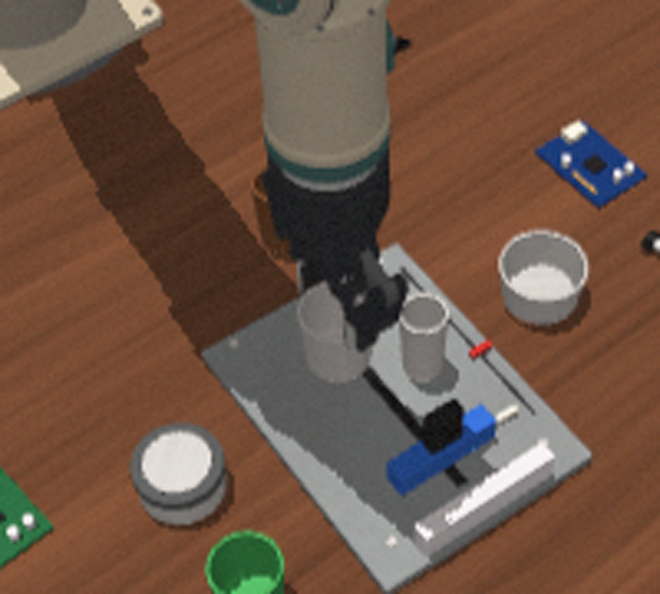

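The cup is lifted level (foot at crop (335,370)). Next I'll carry it over the wide cup at crop (543,275).

{"api": "move_arm", "payload": {"commands": [[-0.01, 0, 0, 0], [0, -0.0015, -0.025, 0], [0, -0.0015, -0.025, 0], [0, -0.0015, -0.025, 0], [0, -0.0015, -0.025, 0], [0, -0.0015, -0.025, 0], [0, -0.0015, -0.025, 0], [0, -0.0015, -0.025, 0], [0, -0.0016, -0.02, 0], [0, -0.001, -0.015, 0], [0, 0, 0, 0], [0, 0, 0, 0], [0, 0, 0, 0]]}}

```text
time: 7.5
tool_pos: [0.5834, 0.1544, 0.3271]
eef_rot: [1.26, 1.174, -1.262]
ft_force: [0.7, -1.1, -1.6]
gripper_width: 0.0527
```

```bash
python3 -c "
from h import *
from station import r
delta(.583,.156,.2215)
c=r.camera('scene');W=cloud(c)
print(rim(W,np.array([.583,.156]),.039,.037))
m=(abs(W[...,0]-.583)<.06)&(abs(W[...,1]-.156)<.04)&(W[...,2]>.1)&(W[...,2]<.16);p=W[m]
f=p[p[:,2]<.15]
from scipy.optimize import least_squares
q=least_squares(lambda q:np.hypot(*(f[:,:2]-q).T)-(.024+.0625*(f[:,2]-.111)),[.583,.156],loss='soft_l1',f_scale=.002)
print('cup',q.x,len(f),np.sqrt(np.mean(q.fun**2)),p[:,2].min())"
```

```text
tool delta [ 0.1056 -0.0005 -0.0017] turn -0.0029 tilt [-4.0e-04 -1.5e-03 -1.0e+00] pos [0.5834 0.1544 0.3271] F [ 0.7 -1.1 -1.6] w 0.0527
(array([0.58429453, 0.15500368]), 134, np.float64(0.03826139172031966), np.float64(0.0014578207250347417))
cup [0.58449968 0.15343888] 275 0.001953384962116035 0.10933552292687938
```

{"api": "move_arm", "payload": {"commands": [[0.02, 0, -0.0016, 0], [0.02, 0, 0, 0], [0.02, 0, 0, 0], [0.015, 0, 0, 0], [0.012, 0, 0, 0], [0.01, 0, 0, 0], [0.006, 0, 0, 0], [0, 0, 0, 0], [0, 0, 0, 0]]}}

```text
time: 8.45
tool_pos: [0.5835, 0.1579, 0.2246]
eef_rot: [1.26, 1.176, -1.259]
ft_force: [0.4, -0.3, -0.6]
gripper_width: 0.0519
```

```bash
python3 -c "
from h import *
delta(.583,.156,.2215)"
```

```text
tool delta [ 0.0031 -0.0004  0.0019] turn -0.0009 tilt [ 7.e-04  2.e-04 -1.e+00] pos [0.5835 0.1579 0.2246] F [ 0.4 -0.3 -0.6] w 0.0519
```

{"api": "move_arm", "payload": {"commands": [[0.002, 0, 0.001, 0], [0.002, 0, 0, 0], [0.001, 0, 0, 0], [0, 0, 0, 0]]}}

```text
time: 8.85
tool_pos: [0.5832, 0.1567, 0.2192]
eef_rot: [1.259, 1.176, -1.259]
ft_force: [0.7, -0.6, -0.6]
gripper_width: 0.0524
```

Nearly on the floor, with no contact force. Releasing now and rising.

{"api": "move_arm", "payload": {"commands": [[0, 0, 0, 0], [0, 0, 0, 0], [0, 0, 0, 0], [-0.01, 0, 0, 0], [-0.02, 0, 0, 0], [-0.03, 0, 0, 0], [-0.03, 0, 0, 0], [-0.02, 0, 0, 0], [0, 0, 0.03, 0], [0, 0, 0.03, 0], [0, 0, 0.03, 0], [0, 0, 0.03, 0], [0, 0, 0.01, 0], [0, 0, 0, 0], [0, 0, 0, 0]], "hand": 0.75}}

```text
time: 10.35
tool_pos: [0.5745, 0.0285, 0.3297]
eef_rot: [1.26, 1.177, -1.257]
ft_force: [0.0, -0.1, -0.0]
gripper_width: 0.0641
```

```bash
python3 -c "
from h import *
from station import r
delta(.582,.0275,.084+.160)
for n in('scene','top'):
    c=r.camera(n);W=cloud(c)
    print(n,rim(W,np.array([.583,.156]),.039,.037),'mid',rim(W,np.array([.583,.156]),.0585,.0275),'nar',rim(W,np.array([.582,.0275]),.083,.0195))
    if n=='scene':
        i=c['image'][120:300,160:360];cv2.imwrite('pics/s3.png',cv2.resize(i,None,fx=3.3,fy=3.3,interpolation=cv2.INTER_CUBIC))"
```

```text
tool delta [0.0857 0.0075 0.0007] turn 0.0003 tilt [ 9.0e-04  1.5e-03 -1.0e+00] pos [0.5745 0.0285 0.3297] F [ 0.  -0.1 -0. ] w 0.0641
scene (array([0.58411079, 0.15500974]), 178, np.float64(0.03835730528822864), np.float64(0.008011844441873929)) mid (array([0.58401483, 0.15553476]), 103, np.float64(0.05692665156605099), np.float64(0.0015385140138722145)) nar (array([0.58284036, 0.02643283]), 84, np.float64(0.08175400481531127), np.float64(0.0014046838353180134))
top (array([0.58193255, 0.15636555]), 214, np.float64(0.03952777986154781), np.float64(0.005807118838997914)) mid (array([0.58207395, 0.15713018]), 118, np.float64(0.05907510054454533), np.float64(0.0010995789341651612)) nar (array([0.582 , 0.0275]), 0, np.float64(nan), np.float64(nan))
  return _methods._mean(a, axis=axis, dtype=dtype,
  ret = ret.dtype.type(ret / rcount)
```

View pics/s3.png

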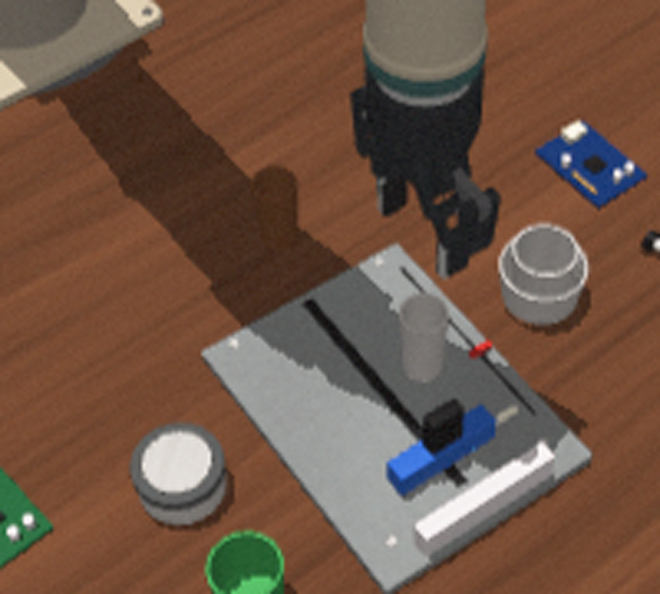

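The middle cup sits centred in the wide one (crop (545,250)). Narrow cup next.

{"api": "move_arm", "payload": {"commands": [[0.01, 0.0075, 0.0007, 0], [0.02, 0, 0, 0], [0.02, 0, 0, 0], [0.015, 0, 0, 0], [0.01, 0, 0, 0], [0.006, 0, 0, 0], [0.003, 0, 0, 0], [0, 0, 0, 0], [0, 0, 0, 0], [0, 0, 0, 0]]}}

```text
time: 11.45
tool_pos: [0.5821, 0.0259, 0.2459]
eef_rot: [1.26, 1.175, -1.258]
ft_force: [-0.8, 0.2, 0.3]
gripper_width: 0.0638
```

```bash
python3 -c "
from h import *
delta(.582,.0275,.246)"
```

```text
tool delta [-0.0001 -0.0002 -0.0016] turn -0.0009 tilt [ 1.2e-03  1.0e-04 -1.0e+00] pos [0.5821 0.0259 0.2459] F [-0.8  0.2  0.3] w 0.0638
```

{"api": "move_arm", "payload": {"commands": [[0, 0, -0.0015, 0], [0, 0, 0, 0], [0, 0, 0, 0], [0, 0, 0, 0], [0, 0, 0, 0], [0, 0, 0, 0], [0, 0, 0, 0], [0, 0, 0, 0]], "hand": 0}}

```text
time: 12.25
tool_pos: [0.5822, 0.0276, 0.246]
eef_rot: [1.26, 1.176, -1.258]
ft_force: [-0.7, 0.9, 6.1]
gripper_width: 0.0368
```

{"api": "move_arm", "payload": {"commands": [[-0.01, 0, 0, 0], [-0.02, 0, 0, 0], [-0.02, 0, 0, 0], [-0.02, 0, 0, 0], [-0.02, 0, 0, 0], [0, -0.0015, -0.02, 0], [0, -0.0015, -0.025, 0], [0, -0.0015, -0.025, 0], [0, -0.0015, -0.025, 0], [0, -0.001, -0.02, 0], [0, -0.001, -0.0135, 0], [0, 0, 0, 0], [0, 0, 0, 0], [0, 0, 0, 0]]}}

```text
time: 13.65
tool_pos: [0.5829, 0.1543, 0.3352]
eef_rot: [1.26, 1.174, -1.262]
ft_force: [0.3, -0.5, -1.5]
gripper_width: 0.0365
```

```bash
python3 -c "
from h import *
from station import r
delta(.583,.1563,.246-.012+.006)
c=r.camera('scene');W=cloud(c)
print(rim(W,np.array([.583,.156]),.057,.0275))
m=(abs(W[...,0]-.583)<.03)&(abs(W[...,1]-.156)<.03)&(W[...,2]>.085)&(W[...,2]<.145);f=W[m];z0=f[:,2].min();print(z0)
q=least_squares(lambda q:np.hypot(*(f[:,:2]-q).T)-(.016+.0486*(f[:,2]-z0)),[.583,.156],loss='soft_l1',f_scale=.002)
print('cup',q.x,len(f),np.sqrt(np.mean(q.fun**2)))
i=c['image'][120:300,160:360];cv2.imwrite('pics/s4.png',cv2.resize(i,None,fx=3.3,fy=3.3,interpolation=cv2.INTER_CUBIC))"
```

```text
tool delta [ 0.0952  0.     -0.0021] turn -0.0029 tilt [-2.0e-04 -1.5e-03 -1.0e+00] pos [0.5829 0.1543 0.3352] F [ 0.3 -0.5 -1.5] w 0.0365
(array([0.58410393, 0.15529486]), 105, np.float64(0.056549115136760565), np.float64(0.001473482793010766))
0.1015987499779216
cup [0.58272148 0.15329988] 141 0.0012658407759118975
```

View pics/s4.png

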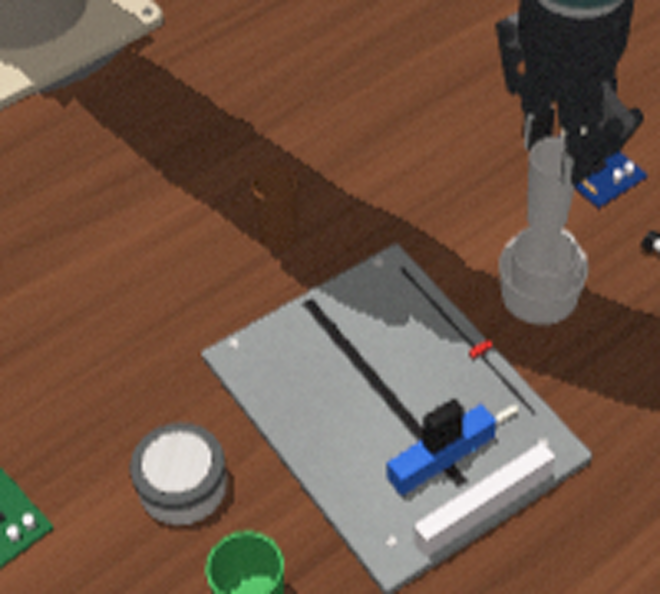

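The narrow cup hangs upright above the stack, with its foot at about crop (548,245).

{"api": "move_arm", "payload": {"commands": [[0.01, 0.001, -0.002, 0], [0.02, 0, 0, 0], [0.02, 0, 0, 0], [0.015, 0, 0, 0], [0.012, 0, 0, 0], [0.008, 0, 0, 0], [0.005, 0, 0, 0], [0, 0, 0, 0], [0, 0, 0, 0]]}}

```text
time: 14.6
tool_pos: [0.5841, 0.1581, 0.2457]
eef_rot: [1.26, 1.176, -1.258]
ft_force: [1.1, -0.1, -0.4]
gripper_width: 0.0363
```

```bash
python3 -c "
from h import *
delta(.584,.1563,.240)"
```

```text
tool delta [0.0057 0.     0.0018] turn -0.0009 tilt [ 9.e-04  3.e-04 -1.e+00] pos [0.5841 0.1581 0.2457] F [ 1.1 -0.1 -0.4] w 0.0363
```

{"api": "move_arm", "payload": {"commands": [[0.002, 0, 0.0012, 0], [0.002, 0, 0, 0], [0.001, 0, 0, 0], [0, 0, 0, 0]]}}

```text
time: 15.0
tool_pos: [0.5837, 0.1568, 0.2402]
eef_rot: [1.259, 1.176, -1.259]
ft_force: [-0.5, -0.1, -0.9]
gripper_width: 0.0364
```

{"api": "move_arm", "payload": {"commands": [[0, 0, 0, 0], [0, 0, 0, 0], [0, 0, 0, 0], [-0.01, 0, 0, 0], [-0.02, 0, 0, 0], [-0.03, 0, 0, 0], [-0.03, 0, 0, 0], [0, 0, 0.03, 0], [0, 0, 0.04, 0], [0, 0, 0.04, 0], [0, 0, 0.04, 0], [0, 0, 0.02, 0], [0, 0.05, 0, 0], [0, 0.03, 0, 0], [0, 0, 0, 0], [0, 0, 0, 0]], "hand": 0.55}}

```text
time: 16.6
tool_pos: [0.6518, -0.0181, 0.3304]
eef_rot: [1.259, 1.177, -1.26]
ft_force: [0.2, 0.8, 0.8]
gripper_width: 0.0467
```

```bash
python3 -c "
from h import *
from station import r
delta(.6573,-.0172,.0665+.155)
for n in('scene','top'):
    c=r.camera(n);W=cloud(c);np.savez(n+'5.npz',**c)
    print(n,'mid',rim(W,np.array([.583,.156]),.0585,.0275,.005),'nar',rim(W,np.array([.583,.156]),.077,.0195))
    if n=='scene':
        i=c['image'][120:300,200:360];cv2.imwrite('pics/s5.png',cv2.resize(i,None,fx=3.3,fy=3.3,interpolation=cv2.INTER_CUBIC))"
```

```text
tool delta [ 0.1089  0.0054 -0.0013] turn -0.0009 tilt [-4.e-04  2.e-04 -1.e+00] pos [ 0.6518 -0.0181  0.3304] F [0.2 0.8 0.8] w 0.0467
scene mid (array([0.58373304, 0.1556807 ]), 120, np.float64(0.057853963926262145), np.float64(0.00623459191675086)) nar (array([0.58479116, 0.15544822]), 71, np.float64(0.07652045108830909), np.float64(0.0014116599611666558))
top mid (array([0.58171535, 0.15700753]), 141, np.float64(0.05896914055734658), np.float64(0.004343273373172596)) nar (array([0.58253889, 0.15695177]), 83, np.float64(0.07763547611973415), np.float64(0.0011525856877938679))
```

View pics/s5.png

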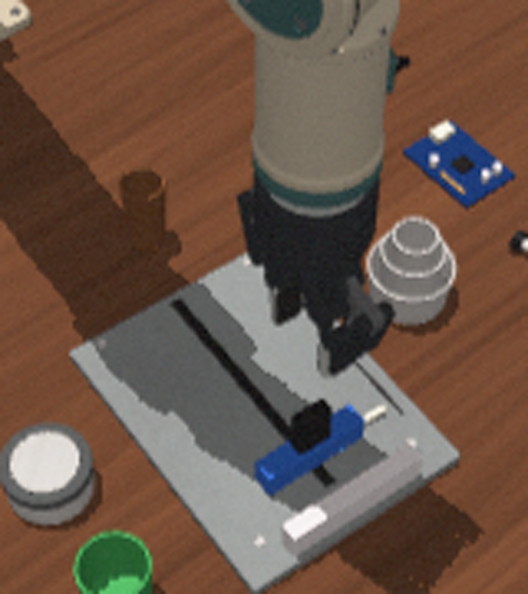

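All three cups are nested (crop (412,265)), with the narrow rim at 77.5 mm as expected. Now the handle position from depth.

```bash
python3 -c "
from h import *
ex=np.array([np.cos(np.radians(-3.86)),np.sin(np.radians(-3.86))]);ey=np.array([-ex[1],ex[0]]);o=np.array([.5775,-.0118])
for n,t in(('top0',.0795),('scene0',.0775)):
    W=cloud(np.load(n+'.npz')).reshape(-1,3);d=(W[:,:2]-o)
    X=d@ex;Y=d@ey
    for nm,h,tol in(('handle',t,.003),('bar',t-.04,.003)):
        m=(abs(W[:,2]-h)<tol)&(abs(X-.08)<.03)&(abs(Y)<.06)
        print(n,nm,m.sum(),'X',np.percentile(X[m],[3,50,97]).round(4),'Y',np.percentile(Y[m],[3,50,97]).round(4))
"
```

```text
top0 handle 70 X [0.073  0.0788 0.0852] Y [-0.0129  0.0015  0.0137]
top0 bar 204 X [0.0694 0.0776 0.0885] Y [-0.0424  0.0018  0.0441]
scene0 handle 56 X [0.0739 0.0816 0.0876] Y [-0.015  -0.002   0.0125]
scene0 bar 165 X [0.0719 0.0841 0.0912] Y [-0.0451 -0.0132  0.041 ]
```

{"api": "move_arm", "payload": {"commands": [[0.02, 0.005, -0.001, 0], [0.02, 0, 0, 0], [0.02, 0, 0, 0], [0.015, 0, 0, 0], [0.012, 0, 0, 0], [0.01, 0, 0, 0], [0.007, 0, 0, 0], [0.004, 0, 0, 0], [0, 0, 0, 0], [0, 0, 0, 0], [0, 0, 0, 0]]}}

```text
time: 17.8
tool_pos: [0.6573, -0.0176, 0.2228]
eef_rot: [1.26, 1.175, -1.258]
ft_force: [-0.9, -0.9, 0.2]
gripper_width: 0.0469
```

{"api": "move_arm", "payload": {"commands": [[0, 0, 0, 0], [0, 0, 0, 0], [0, 0, 0, 0], [0, 0, 0, 0], [0, 0, 0, 0], [0, 0, 0, 0], [0, 0, 0, 0], [0, 0, 0, 0]], "hand": 0, "grip_force": 60}}

```text
time: 18.6
tool_pos: [0.6575, -0.0176, 0.2227]
eef_rot: [1.26, 1.175, -1.258]
ft_force: [2.3, 0.4, 3.2]
gripper_width: 0.0133
```

```bash
python3 -c "
from h import *
delta(.6573,-.0172,.2225)"
```

```text
tool delta [ 0.0002 -0.0002 -0.0004] turn -0.001 tilt [ 0.0016  0.     -1.    ] pos [ 0.6575 -0.0176  0.2227] F [2.3 0.4 3.2] w 0.0133
```

{"api": "move_arm", "payload": {"commands": [[0, -0.003, 0, 0], [0, -0.006, 0, 0], [0, -0.008, 0, 0], [0, -0.008, 0, 0], [0, -0.008, 0, 0], [0, -0.008, 0, 0], [0, -0.006, 0, 0], [0, -0.004, 0, 0], [0, 0, 0, 0], [0, 0, 0, 0], [0, 0, 0, 0]]}}

```text
time: 19.7
tool_pos: [0.6079, -0.0143, 0.2227]
eef_rot: [1.262, 1.172, -1.255]
ft_force: [7.9, -1.5, -1.9]
gripper_width: 0.0132
```

```bash
python3 -c "
from h import *
from station import r
delta(.6575-.0625*.9977,-.0176+.0625*.0673,.2227)
i=[]
for n,(u,v) in(('scene',(306,228)),('top',(268,190))):
    c=r.camera(n);np.savez(n+'6.npz',**c);im=c['image'][v-25:v+25,u-25:u+25]
    i.append(cv2.resize(im,None,fx=8,fy=8,interpolation=cv2.INTER_CUBIC))
cv2.imwrite('pics/s6.png',np.hstack(i))"
```

```text
tool delta [-0.0001 -0.0128 -0.    ] turn -0.0011 tilt [ 5.7e-03  3.0e-04 -1.0e+00] pos [ 0.6079 -0.0143  0.2227] F [ 7.9 -1.5 -1.9] w 0.0132
```

View pics/s6.png

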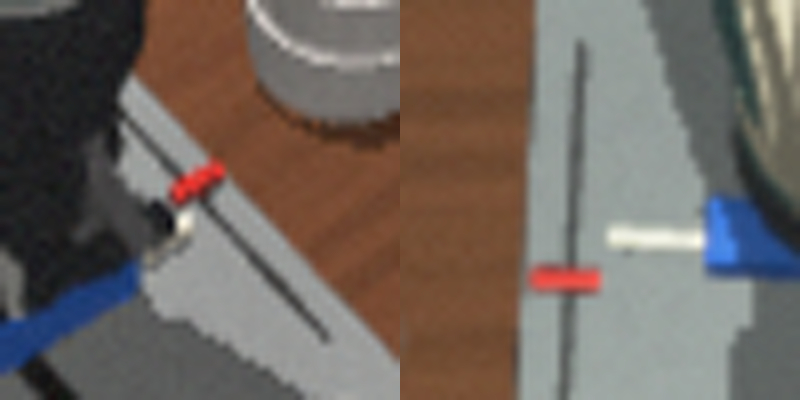

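In the top view (right panel), the pointer tip is at (608,237) and the mark's inner end at (600,281), so roughly 12 mm remain. I'll measure that with colour centroids.

```bash
cat > g.py <<'E'
from h import *
def gap(c,show=True):
    im=c["image"].astype(float)[165:215,243:293];ex=np.array([np.cos(np.radians(-3.86)),np.sin(np.radians(-3.86))]);ey=np.array([-ex[1],ex[0]]);o=np.array([.5775,-.0118])
    b,g,r=im[...,0],im[...,1],im[...,2];W=cloud(c)[165:215,243:293]
    wr=np.clip(r-np.maximum(b,g)-60,0,None);wr[r<120]=0
    cc=np.minimum(np.minimum(r,g),b);v,u=np.indices(r.shape)
    ww=np.clip(cc-185,0,None);ww[(u>38)|(u<24)]=0
    out=[]
    for n,w,z in(("mark",wr,.019),("ptr",ww,.017)):
        uu,vv=(w*u).sum()/w.sum(),(w*v).sum()/w.sum();p=pix(c,uu+243,vv+165,z)[:2]-o
        zz=np.nanmedian(W[...,2][w>w.max()*.5]);out.append(p@ex);print(n,(uu,vv),"n",(w>0).sum(),"X,Y",(p@ex).round(4),(p@ey).round(4),"z",zz.round(4))
    print("gap",out[1]-out[0])
E
python3 -c "
from g import *
gap(np.load('top6.npz'))"
```

```text
mark (np.float64(20.252377468910023), np.float64(34.463057790782734)) n 21 X,Y 0.018 0.0854 z 0.0202
ptr (np.float64(31.8099173553719), np.float64(29.316804407713498)) n 27 X,Y 0.0317 0.0592 z 0.0209
gap 0.013693693536656084
```

{"api": "move_arm", "payload": {"commands": [[0, -0.004, 0, 0], [0, -0.004, 0, 0], [0, -0.003, 0, 0], [0, -0.001, 0, 0], [0, 0, 0, 0], [0, 0, 0, 0], [0, 0, 0, 0]]}}

```text
time: 20.5
tool_pos: [0.5963, -0.0135, 0.2227]
eef_rot: [1.263, 1.172, -1.254]
ft_force: [9.4, -1.3, -0.8]
gripper_width: 0.0129
```

```bash
python3 -c "
from g import *
from station import r
delta(.6575-.0625*.9977,-.0176+.0625*.0673,.2227)
c=r.camera('top');np.savez('top7.npz',**c);gap(c)
cv2.imwrite('pics/s7.png',cv2.resize(c['image'][180:220,250:300],None,fx=14,fy=14,interpolation=cv2.INTER_CUBIC))"
```

```text
tool delta [-0.     -0.0012 -0.    ] turn -0.0011 tilt [ 6.7e-03  4.0e-04 -1.0e+00] pos [ 0.5963 -0.0135  0.2227] F [ 9.4 -1.3 -0.8] w 0.0129
mark (np.float64(20.241630276564774), np.float64(34.462154294032025)) n 21 X,Y 0.018 0.0854 z 0.0197
ptr (np.float64(31.40332326283988), np.float64(34.10725075528701)) n 25 X,Y 0.0203 0.0596 z 0.021
gap 0.002346589049690675
```

View pics/s7.png

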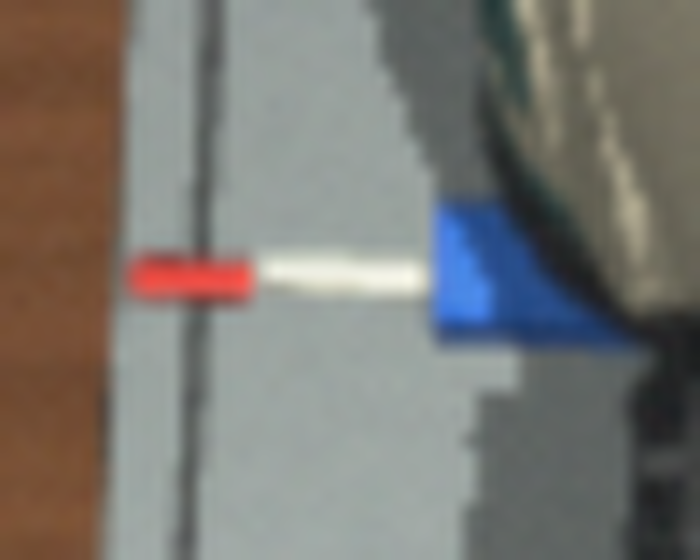

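```bash
cat > e.py <<'E'
from h import *
a=np.radians(-3.86);ex=np.array([np.cos(a),np.sin(a)]);ey=np.array([-ex[1],ex[0]]);o=np.array([.5775,-.0118])
def edge(c,cols,ch,v0,z,half):
    im=c["image"].astype(float);out=[]
    for u in cols:
        p=ch(im[v0-6:v0+7,u]);k=p.argmax();bg=np.median(p);t=(p[k]+bg)/2
        i=k
        while p[i]>t:i-=1
        top=i+(t-p[i])/(p[i+1]-p[i]); q=pix(c,u,v0-6+top,z)[:2]-o; out.append((q@ex-half))
    return np.array(out)
red=lambda p:p[:,2]-p[:,1]; wh=lambda p:p.min(1)
def run(c,vp):
    m=edge(c,range(260,267),red,199,.019,.003);p=edge(c,range(271,279),wh,vp,.0195,.002)
    print("mark",(m*1e3).round(2),"ptr",(p*1e3).round(2),"gap mm",(np.median(p)-np.median(m))*1e3)
E
python3 -c "
from e import *
run(np.load('top6.npz'),194);run(np.load('top7.npz'),199)"
```

```text
mark [18.06 18.02 18.01 17.93 18.13 17.96 18.06] ptr [32.2  31.51 31.56 31.63 31.82 31.91 31.87 31.82] gap mm 13.79605208626572
mark [18.06 18.08 18.04 17.94 18.12 17.96 18.04] ptr [20.62 20.77 20.85 20.69 20.06 20.16 20.28 20.42] gap mm 2.478217376996116
```

{"api": "move_arm", "payload": {"commands": [[0, -0.001, 0, 0], [0, -0.0007, 0, 0], [0, 0, 0, 0], [0, 0, 0, 0], [0, 0, 0, 0]]}}

```text
time: 21.05
tool_pos: [0.5947, -0.0134, 0.2227]
eef_rot: [1.263, 1.171, -1.254]
ft_force: [8.8, -1.4, -1.9]
gripper_width: 0.0128
```

```bash
python3 -c "
from e import *
from g import gap
from station import r
delta(.6575-.0625*.9977,-.0176+.0625*.0673,.2227)
c=r.camera('top');np.savez('top8.npz',**c);run(c,199);gap(c)
s=r.camera('scene')
A=cv2.resize(c['image'][185:215,252:282],None,fx=13,fy=13,interpolation=cv2.INTER_CUBIC)
B=cv2.resize(s['image'][210:240,290:320],None,fx=13,fy=13,interpolation=cv2.INTER_CUBIC)
cv2.imwrite('pics/s8.png',np.hstack([A,B]))"
```

```text
tool delta [-0.      0.0004 -0.    ] turn -0.0011 tilt [ 7.e-03  4.e-04 -1.e+00] pos [ 0.5947 -0.0134  0.2227] F [ 8.8 -1.4 -1.9] w 0.0128
mark [18.   18.06 18.05 17.92 18.17 17.96 18.06] ptr [19.24 19.22 19.15 19.23 19.3  19.   18.73 18.84] gap mm 1.139136284607236
mark (np.float64(20.217807211184695), np.float64(34.46136865342164)) n 22 X,Y 0.018 0.0855 z 0.0186
ptr (np.float64(30.935064935064936), np.float64(34.66378066378066)) n 24 X,Y 0.0189 0.0606 z 0.0201
gap 0.00098708191971374
```

View pics/s8.png

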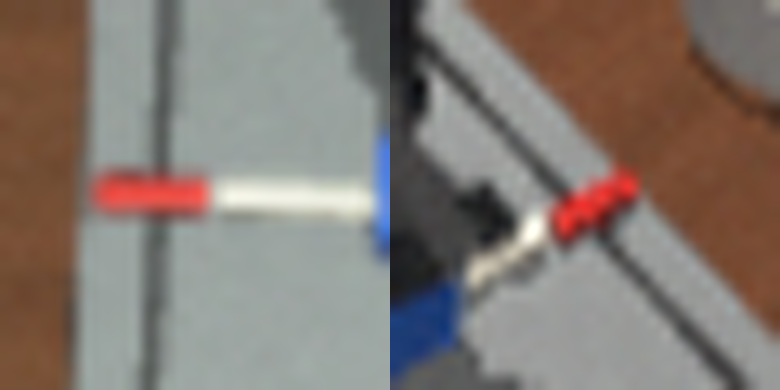

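Run:
```python
from e import *
from station import r
def cen(w):
    v,u=np.indices(w.shape);return np.array([(w*u).sum(),(w*v).sum()])/w.sum()
def hull(c,X,Y0,Y1,hx,z0,z1):
    P=[[*(o+x*ex+y*ey),z] for x in(X-hx,X+hx) for y in(Y0,Y1) for z in(z0,z1)]
    p=cv2.projectPoints(np.array(P),c["rvec"],c["tvec"],c["mtx"],None)[0][:,0]
    M=cv2.moments(cv2.convexHull(p.astype(np.float32)));return np.array([M["m10"],M["m01"]])/M["m00"]
for n,(a,b,d,e) in(("top",(190,208,255,281)),("scene",(210,236,294,314))):
    c=r.camera(n);im=c["image"].astype(float)[a:b,d:e]
    wr=np.clip(im[...,2]-im[...,1:2].max(-1)-50,0,None)
    mn=im.min(-1);wp=np.clip(mn-(185 if n=="top" else 160),0,None)
    if n=="top": wp[:,:271-d]=0;wp[:,278-d:]=0
    rc,pc=cen(wr)+[d,a],cen(wp)+[d,a]
    for full in(0,1):
        R=[]
        for px,Y,h,hx,z0,z1 in((rc,(.0755,.0955),0,.003,.012,.019),(pc,(.0555,.0735),0,.002,.0155,.0195)):
            # solve X (and allow Y shift) so the hull centroid matches
            f=least_squares(lambda q:hull(c,q[0],Y[0]+q[1],Y[1]+q[1],hx,z0 if full else z1-.0001,z1)-px,[.018,0],x_scale=1e-3,diff_step=1e-3)
            R.append(f.x)
        print(n,"full" if full else "top","red",rc.round(2),"wh",pc.round(2),(wp>0).sum(),"mark",(R[0]*1e3).round(2),"ptr",(R[1]*1e3).round(2),"gap mm",round((R[1][0]-R[0][0])*1e3,2))
```

```text
top top red [263.16 199.43] wh [273.82 199.64] 14 mark [18.03  0.1 ] ptr [18.58 -3.65] gap mm 0.55
top full red [263.16 199.43] wh [273.82 199.64] 14 mark [18.61  0.21] ptr [18.91 -3.62] gap mm 0.3
scene top red [305.26 225.04] wh [299.89 226.72] 16 mark [19.18 -0.56] ptr [15.45  5.34] gap mm -3.73
scene full red [305.26 225.04] wh [299.89 226.72] 16 mark [17.37  1.04] ptr [14.42  6.21] gap mm -2.96
```

Run:
```python
from e import *
from station import r
c=r.camera("scene");im=c["image"].astype(int)
print("min-channel rows 220-234, cols 292-306");print(im.min(-1)[220:235,292:307])
print("R-G");print((im[...,2]-im[...,1])[218:234,298:311])
P=lambda X,Y,z:cv2.projectPoints(np.array([[*(o+X*ex+Y*ey),z]]),c["rvec"],c["tvec"],c["mtx"],None)[0].ravel().round(2)
for X in(.016,.018,.020):print(X,"tip",P(X,.0735,.0195),"root",P(X,.0455,.0195),"mark top ends",P(X,.0755,.019),P(X,.0955,.019))
```

```text
min-channel rows 220-234, cols 292-306
[[145 158 159 158 156 157 120  90 141 154 154 151 135  84  48]
 [101 146 157 157 154 155 159 105  90 140 153 153 153 136  81]
 [ 68 101 145 154 155 155 154 154 105  85 140 152 154 155 136]
 [ 69  68  98 143 144 135 156 156 153  79  88 139 155 146 134]
 [ 68  68  70  95  79  60 139 154 154 135  82  85 132  89  55]
 [ 69  66  67  39  33  34  85 136 154 155 122  46  55  48  49]
 [ 66  68  67  53  39  33  34  87 167 186  99  57  49  47  31]
 [ 65  66  61  65  58  38  31  70 214 228  80  49  39  54  40]
 [ 44  67  67  65  66  37  78 127 221 175 112  56  95 115  67]
 [ 36  62  65  67 102 110 145 171 129 106 153 118 153 153 120]
 [ 41  44  67  76 163 174 151 115 105 110 154 154 155 156 156]
 [ 32  38  55  96 171 125 125 117 114 156 157 156 154 154 156]
 [ 33  26  32  84 106 113 156 160 159 159 156 154 155 155 155]
 [ 32  27  28  78 114 155 159 154 154 155 153 154 157 156 154]
 [ 33  35  33 101 153 159 154 153 153 154 155 153 155 156 153]]
R-G
[[ -2  -4  -2  -5  -1  17  43  44  47  47  46  45  44]
 [ -1  -4  -3  -3   0  -4  31  43  45  46  43  42  41]
 
[... 347 characters left out ...]
 74 164 156 152  78  32   1   0  10]
 [ -2   1   4   4  55 162  91  55  34   0  -1  -3  -3]
 [  2   5   4   7  26  54  23   0  -1   0  -2  -2  -2]
 [  5   5   4   3  -2   0  -1  -1   0   1   1  -3  -2]
 [  5   4   2  -1  -2  -2  -2  -2  -1   0   1  -2  -4]
 [  2  -1  -2  -1  -1   1  -2  -2   0  -4  -1   0  -3]
 [ -1  -3  -1  -1  -1   0  -2  -3  -2  -1  -2  -1   1]
 [ -3  -1  -3  -2  -3  -2  -1   0  -2  -3  -1  -1   2]]
0.016 tip [301.13 226.18] root [292.66 231.3 ] mark top ends [301.72 225.93] [307.67 222.33]
0.018 tip [301.59 226.68] root [293.12 231.81] mark top ends [302.18 226.43] [308.13 222.82]
0.02 tip [302.05 227.19] root [293.58 232.33] mark top ends [302.64 226.93] [308.59 223.32]
```

{"api": "move_arm", "payload": {"commands": [[0, -0.0003, 0, 0], [0, 0, 0, 0], [0, 0, 0, 0], [0, 0, 0, 0], [0, 0, 0, 0]]}}

```text
time: 21.8
tool_pos: [0.5945, -0.0134, 0.2227]
eef_rot: [1.263, 1.171, -1.254]
ft_force: [9.9, -1.5, -2.0]
gripper_width: 0.0132
```

```bash
python3 -c "
from e import *
from g import gap
from station import r
delta(.595,-.0134,.2227)
c=r.camera('top');run(c,199);gap(c);W=cloud(c)
print('nar',rim(W,np.array([.583,.156]),.0775,.0195))
print(r.finish_job())"
```

```text
tool delta [-0.      0.0005 -0.0001] turn -0.0011 tilt [ 7.2e-03  4.0e-04 -1.0e+00] pos [ 0.5945 -0.0134  0.2227] F [ 9.9 -1.5 -2. ] w 0.0132
mark [18.06 18.05 18.02 17.95 18.12 17.97 18.07] ptr [18.98 19.13 19.25 19.26 18.89 18.81 18.82 18.82] gap mm 0.8870694275272193
mark (np.float64(20.240264511388684), np.float64(34.46216017634092)) n 21 X,Y 0.018 0.0854 z 0.0205
ptr (np.float64(31.14050822122571), np.float64(34.71748878923767)) n 25 X,Y 0.0188 0.0602 z 0.0222
gap 0.0008815899776438985
nar (array([0.58257383, 0.1570109 ]), 84, np.float64(0.07743025648786225), np.float64(0.0011487770362867175))
the job is handed in; nothing more can be done
None
```

I nested the middle cup in the wide one and the narrow cup in the middle one. I then pulled the blue jaw about 63 mm open by its handle and handed the job in while still gripping it, at about 22 s.

- **Cups:** in the last check the stack was centred, with the narrow rim 77.4 mm above the bench against 78 mm expected.
- **Grip:** the handle was still held at 13 mm finger opening, with about 10 N of spring pull on the wrist.
- **Mark and bystanders:** the red mark's measured position stayed the same throughout the pull. I made no separate final check of the tin, pump and boards, but no planned move came near them.
- **Pointer:** the checks agree only to about 1 mm.
  - **Top camera:** the last two readings put the pointer about 0.9 mm short of the mark. I think this overstates it, because the height assumed for the pointer and the mark's visible side face both push it that way.
  - **Outline match, before the last 0.3 mm nudge:** this gave 0.3–0.55 mm short.
  - **Scene camera:** it disagreed. An automatic fit gave about 3 mm past the mark, and I rejected it because bright plate pixels seemed to have skewed it. Reading the pixels by hand gave about 0.3 mm past, before the nudge.

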